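# Load the finishing machine by type and hold its dead-man handle at run

## Robot

A 6-joint arm with a two-finger parallel gripper is mounted at the origin on the work surface. World frame = base frame: x ahead of the robot, y to its left, z up, the work surface at z = 0. Lengths are in m, angles in degrees, forces in N, time in s.
With the tool pointing down it reaches from about 0.4 to 0.825 m from the base axis. Payload 7 kg.
Tool frame: the origin (TCP) lies at the very end of the fingers, on their centre line; the grasp point (between the pads) lies 19 mm behind it; x points along the fingers, z is the direction in which the jaws open and shut, and the axes are right-handed (so a half turn about x gives the same grasp; the last joint's range is limited). The gripper opens to 88 mm and grips with 3 to 60 N. Pads are 19 mm wide; open, the fingers measure 130 mm over their backs; the gripper's body (78 mm by 193 mm) begins 47 mm behind the grasp point.
Start: joints at [-57.92, 20.546, 0.682, 0, -70.136, -16.507], TCP at [0.181, -0.65, 0.227] pointing down, gripper open.
Joint ranges: [-176.03, 176.03], [-82.01, 121.73], [-58.28, 71.71], [-173.87, 95.51], [-174.79, -0.11], [-173.66, 173.66]. Speed limits (degrees/s): [136.94, 136.94, 172.46, 180, 180, 180].

## Interface

Orientations are given as [roll, pitch, yaw] about the fixed x, y, z axes, in that order (R = Rz(yaw) Ry(pitch) Rx(roll)).
In Python, from plant import * gives the robot as it stands.
- The arm moves only by the tool arm_command, never from a script. Its argument "commands" is one flat list of numbers, 5 for each row, row after row: the shift along the tool's x, y, z in mm, then the turn about the tool's x in degrees, then the opening in per cent of the stroke, from 0 (shut) to 100 (fully open). A call has 1 to 5 rows; each row shifts and turns the pose as measured when the row begins, along the tool's axes as they then stand; what a row does not reach is not made up. A row lasts 1/8 s, in which the tool goes at most 62.5 mm and 10.7 degrees, less where a joint would pass 70% of its speed; a pose out of reach is approached as far as the arm can. A call is refused whole if a number of a shift passes 62.5 or a number of a turn 10.7, either way. A call with a gripper value outside its range is refused whole. The fingers move at their own pace and stop on an object; the grip force is fixed at half the most. Time passes only in rows, so rows that do not move let the fingers close. It gives the time, the measured TCP pose, the force and the opening at its end, in the units of the state.
- get_obs(): the state, without advancing time (a new reading comes with each control period).
- snapshot(name): name is "scene" or "top" or "wrist"; returns a dict with "frame" (480x640x3 uint8, blue, green, red), "fov_y" (degrees; the focal length in pixels is half the picture's height over the tangent of half this angle, whatever the lens; pixels are square), "cx", "cy" (the principal point, pixels), "world_to_cam" (4x4, takes a point from world to camera coordinates). Camera axes: x right, y up, looking along -z (the intrinsics and any distortion apply to the point x, -y, -z); pixel columns grow to the right and rows downward; lengths in m; the calibration is good to about 2 mm. A picture is of the moment at which its call begins. There is no depth.
- close_job(): hands the job in, once; it reports no verdict.
The state is a dict: "clock": time; "joint_pos": joint angles; "qvel": joint speeds; "tau": joint torques, N m; "tool_pos": TCP position; "orientation": TCP orientation; "force": force on the tool from outside, world axes, zero at the start; "moment": the same for the moment, N m; "opening": finger opening in m.
Only numpy, scipy, OpenCV 4.12 (cv2) and the standard library are available. Lean on these libraries where they do the work, as an engineer would, in place of code of your own. Each camera call takes 0.05 s, during which the arm holds its last target. There are 200 camera calls.

## Task

Load the finishing machine on the bench: both aluminium collars go in the round tub and the flat aluminium link goes in the square tub. Once all three are in, press the paddle of the spring-loaded dead-man handle down with the gripper until the handle is level, its run position halfway down (never on towards its lower stop, which trips the machine), and finish while still holding it level. Leave the jar, the spray can and the brush where they are.

Things in the scene. Friction and masses are not known exactly. Their poses are not given: they have to be found in the camera images.
- collar_a_center (a point): Centre (half-way up) of a plain raw aluminium ring-shaped collar, outside diameter 50 mm, bore 30 mm, 26 mm high, about 85 g, lying flat on the bench; loose. Its z axis is the ring's axis.
- collar_b_center (a point): Centre (half-way up) of the second collar, the same as the first.
- link_center (a point): Centre (half-way up) of a plain raw aluminium link: a flat bar with rounded, eyed ends, 93 mm long (x axis), 22 mm wide at the middle and 29 mm at the ends (y axis), 20 mm thick (z axis), about 100 g, lying flat on the bench; loose.
- round_tub: Grey round open tub fixed on the machine's low plinth: outside diameter 136 mm, wall and floor 6 mm, 65 mm high. Origin at the centre of its underside, which is 30 mm above the bench (rim 95 mm above the bench); z up.
- square_tub: Grey square open tub fixed on the same plinth (which also carries a ribbed motor on its far side, lower than the rims), centre 180 mm from the other tub's: 134 x 134 mm outside, wall and floor 6 mm, 65 mm high. Origin at the centre of its underside, which is 30 mm above the bench (rim 95 mm above the bench); x and y along its sides, z up.
- run_handle (a joint): Angle in rad of the spring-loaded dead-man handle: 0 at rest with the handle sloping up 0.5 rad from its pivot, 0.5 when level, 1.0 at its lower stop. A spring always drives it back to 0: pushing down on the paddle takes about 4 N to start, 8 N when level and 12 N at the stop.
- paddle_top (a point): Centre of the upper face of the black rubber paddle at the free end of the handle; the paddle is 70 mm long (along the handle), 36 mm wide and 16 mm thick. The point moves with the handle, 115 mm along the handle from the pivot axis and 8 mm above the handle's centre line; about 192 mm above the bench at rest and 138 mm when the handle is level.
- pivot (a point): Point on the handle's level pivot axis, 130 mm above the bench, between the cheeks of a grey pedestal (cheeks 151 mm high, 60 mm across both) that is fixed to the bench. The handle points from here along this frame's -x axis, roughly towards the robot; y is the pivot axis, z up.
- jar: Bystander: white screw-top jar, 60 mm across, 85 mm high; origin at the centre of its underside.
- spray_can: Bystander: steel spray can, 56 mm across, 160 mm high, standing; origin at the centre of its underside.
- brush: Bystander: brush lying on the bench, its length along its x axis.
Not all that is in view belongs to the job. What is shaped like the part that bears link_center but red is not meant.

How it is judged:
By the outcome, as a careful person would: the job done as asked, in the order asked, and still so for the second after the job is handed in, while the arm keeps its last pose, push and grip.
It also fails if it takes over 72 s, if anything falls off the work surface, if the arm or the gripper's body presses on something with over 40 N, if the wrist force passes 120 N, or if a joint passes its speed limit or range.

## Working session

There is one attempt and no reset: what is moved stays moved. The work goes in short steps, Python scripts to look and compute and a tool call to move; the robot and the scene stay as the last step left them, time stands still between calls to the robot, and variables do not carry over. Pictures are saved under pics/ and viewed, about 8 in all and at most 12, crops included, and the job is handed in when it is done.

Besides the shell and the picture viewer there is one more tool, called as name(argument=value, ...), one argument or row to a line, values as JSON. arm_command: Moves the arm, as the interface text tells. Its arguments: {"type":"object","properties":{"commands":{"type":"array"}},"required":["commands"]}

```bash
mkdir -p pics; ls; python3 - <<'E'
from plant import *
import cv2,numpy as np
for n in("scene","top","wrist"):
    s=snapshot(n); cv2.imwrite(f"pics/{n}0.png",s["frame"]); print(n,s["fov_y"],s["cx"],s["cy"],[k for k in s]); print(np.round(s["world_to_cam"],3).tolist())
print(get_obs())
E
```

```text
pics
scene 45.89464758688742 319.55629923779657 245.6050327086976 ['frame', 'fov_y', 'cx', 'cy', 'world_to_cam']
[[-0.895, 0.447, -0.018, 0.476], [-0.343, -0.66, 0.668, 0.068], [0.287, 0.604, 0.744, -1.536], [0.0, 0.0, 0.0, 1.0]]
top 52.325468884695326 312.4988413305406 244.48164090401434 ['frame', 'fov_y', 'cx', 'cy', 'world_to_cam']
[[0.006, -1.0, -0.02, 0.002], [0.994, 0.004, 0.111, -0.516], [-0.111, -0.02, 0.994, -1.24], [0.0, 0.0, 0.0, 1.0]]
wrist 71.97530831527823 319.1670141170757 239.00819921516617 ['frame', 'fov_y', 'cx', 'cy', 'world_to_cam']
[[-0.268, 0.963, 0.002, 0.674], [-0.927, -0.257, -0.272, 0.034], [-0.262, -0.075, 0.962, -0.391], [0.0, 0.0, 0.0, 1.0]]
{'clock': 0.15, 'joint_pos': array([-5.79182528e+01,  2.05827170e+01,  6.46339353e-01, -1.25598780e-02,
       -7.01367261e+01, -1.65082595e+01]), 'qvel': array([-0.03964687, -0.19169939,  0.23843827,  0.04332808,  0.02750656,
        0.0387135 ]), 'tau': array([-4.72571319e-04, -5.83274889e+01,  2.93288058e+01,  7.00132504e+00,
        8.68478499e-03, -1.24655380e-04]), 'tool_pos': array([ 0.18109955, -0.64987284,  0.22584033]), 'orientation': array([  7.33353422,  89.92594853, 112.90274692]), 'force': array([-0.58110352, -0.4247846 ,  1.02493693]), 'moment': array([ 0.07953579, -0.06772053, -0.01098875]), 'opening': 0.08752710484603758}
```

View pics/top0.png

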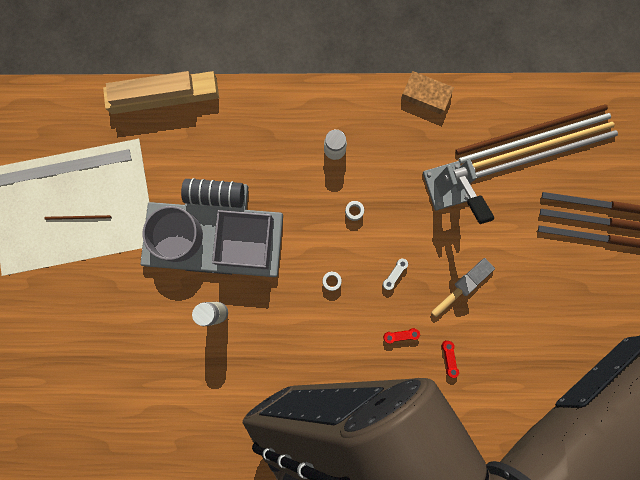

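View pics/scene0.png

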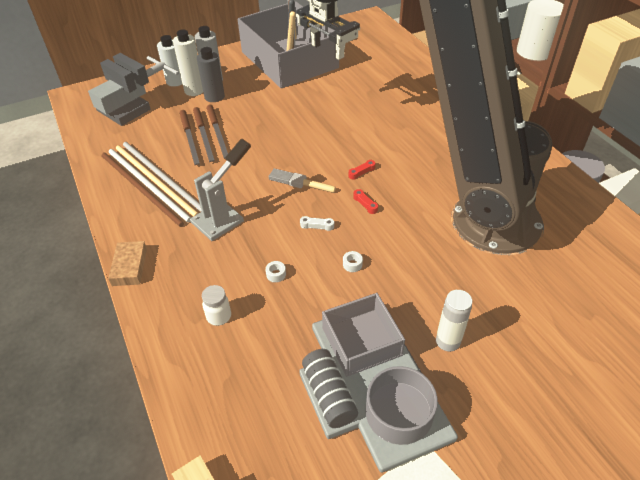

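Top view: collar candidates at (355,211) and (332,282), the pale link at (396,274); the red links at (402,337) and (450,360) are decoys. The jar is at (335,143), the can at (210,314), the brush at (463,288) and the handle paddle at (480,208). The round tub is at (173,233) and the square tub at (244,240). The scene view agrees.

```bash
cat > h.py <<'E'
from plant import *
import cv2,numpy as np
from scipy.spatial.transform import Rotation as Ro
def ray(s,u,v):
    f=240/np.tan(np.radians(s["fov_y"]/2)); T=np.array(s["world_to_cam"])
    d=np.array([(u-s["cx"])/f,-(v-s["cy"])/f,-1.]); R=T[:3,:3]
    return -R.T@T[:3,3], R.T@d
def cast(s,u,v,z):
    o,d=ray(s,u,v); return o+d*(z-o[2])/d[2]
def proj(s,p):
    f=240/np.tan(np.radians(s["fov_y"]/2)); T=np.array(s["world_to_cam"]); c=T[:3,:3]@np.array(p)+T[:3,3]
    return np.array([s["cx"]+f*c[0]/-c[2], s["cy"]-f*c[1]/-c[2]])
def tri(s1,p1,s2,p2):
    o1,d1=ray(s1,*p1);o2,d2=ray(s2,*p2); A=np.c_[d1,-d2]
    t=np.linalg.lstsq(A,o2-o1,rcond=None)[0]; a=o1+t[0]*d1;b=o2+t[1]*d2
    return (a+b)/2,np.linalg.norm(a-b)
def tool():
    o=get_obs(); R=Ro.from_euler("xyz",o["orientation"],degrees=True).as_matrix(); return o,o["tool_pos"],R
def shift(p,jawdeg=None):
    """tool-axes shift (mm) to bring TCP to p; turn about tool x so the jaw axis lies along jawdeg (mod 180)"""
    o,t,R=tool(); d=R.T@(np.array(p)-t)*1000
    out=[np.round(d,1).tolist()]
    if jawdeg is not None:
        w=np.array([np.cos(np.radians(jawdeg)),np.sin(np.radians(jawdeg)),0]); l=R.T@w
        a=np.degrees(np.arctan2(-l[1],l[2])); a=(a+90)%180-90; out.append(round(a,1))
    return out
def blobs(s,mask,amin=60):
    n,l,st,c=cv2.connectedComponentsWithStats(mask.astype(np.uint8)); return [(i,st[i].tolist(),c[i]) for i in range(1,n) if st[i,4]>=amin],l
def pale(s,vmin=140):
    h=cv2.cvtColor(s["frame"],cv2.COLOR_BGR2HSV); return (h[...,1]<50)&(h[...,2]>vmin)
E
python3 - <<'E'
from h import *
t=snapshot("top");sc=snapshot("scene")
for nm,s,roi in(("top",t,(300,190,430,300)),("scene",sc,(255,200,380,290))):
    m=pale(s); k=np.zeros_like(m);k[roi[1]:roi[3],roi[0]:roi[2]]=1
    b,l=blobs(s,m&k)
    for i,st,c in b:
        cs=max(cv2.findContours((l==i).astype(np.uint8),0,1)[0],key=len); r=cv2.minAreaRect(cs)
        print(nm,st,np.round(c,1),[np.round(x,1).tolist() for x in r], "z.02:",np.round(cast(s,*r[0],.022),4))
        if nm=="top":
            bx=cv2.boxPoints(r); print("   box", [np.round(cast(s,*q,.02)[:2],3).tolist() for q in bx])
P=lambda u,v,z:np.round(cast(t,u,v,z),3).tolist()
print("paddle far end, near end z~.19",P(482,210,.19),"pivot cheeks",P(455,172,.15))
print("round rim c",P(172,233,.095),"sq corners",[P(u,v,.095) for u,v in((217,212),(270,212),(272,267),(214,266))])
print("jar top",P(335,137,.085),"can top",P(205,314,.16))
o,p,R=tool();print(p,R.round(3).tolist())
# crops
f=t["frame"]; a=cv2.resize(f[140:300,130:520],None,fx=2,fy=2,interpolation=2)
g=sc["frame"]; c=cv2.resize(g[130:250,140:280],None,fx=2,fy=2); d=cv2.resize(g[200:290,250:380],None,fx=2,fy=2)
out=np.zeros((600,800,3),np.uint8); out[:320,:780]=a; out[330:570,:280]=c; out[330:510,300:560]=d
cv2.imwrite("pics/crop1.png",out)
E
```

```text
top [345, 201, 19, 18, 151] [354.4 209.6] [[354.5, 209.5], [17.0, 17.0], 45.0] z.02: [ 0.6092 -0.105   0.022 ]
   box [[0.609, -0.074], [0.642, -0.105], [0.61, -0.137], [0.578, -0.105]]
top [383, 259, 25, 31, 277] [395.2 273.6] [[395.2, 273.4], [10.8, 34.9], 35.0] z.02: [ 0.4418 -0.2094  0.022 ]
   box [[0.413, -0.172], [0.487, -0.225], [0.471, -0.247], [0.397, -0.195]]
top [323, 272, 18, 19, 162] [331.6 280.7] [[331.5, 281.0], [18.0, 17.0], 90.0] z.02: [ 0.4215 -0.0449  0.022 ]
   box [[0.445, -0.023], [0.445, -0.067], [0.398, -0.067], [0.398, -0.023]]
scene [300, 216, 34, 14, 333] [316.2 222.8] [[316.4, 222.6], [33.3, 11.4], 4.8] z.02: [ 0.442  -0.1979  0.022 ]
scene [343, 251, 20, 21, 295] [351.9 260.8] [[352.5, 261.0], [20.0, 19.0], 90.0] z.02: [ 0.4213 -0.0357  0.022 ]
scene [266, 261, 19, 21, 287] [274.7 270.7] [[275.0, 271.0], [20.0, 18.0], 90.0] z.02: [ 0.6071 -0.0954  0.022 ]
paddle far end, near end z~.19 [0.578, -0.382, 0.19] pivot cheeks [0.676, -0.335, 0.15]
round rim c [0.536, 0.352, 0.095] sq corners [[0.589, 0.241, 0.095], [0.589, 0.109, 0.095], [0.452, 0.102, 0.095], [0.454, 0.245, 0.095]]
jar top [0.784, -0.052, 0.085] can top [0.339, 0.248, 0.16]
[ 0.18112156 -0.65002013  0.22610058] [[-0.0, -0.963, -0.268], [0.001, -0.268, 0.963], [-1.0, 0.0, 0.001]]
```

View pics/crop1.png

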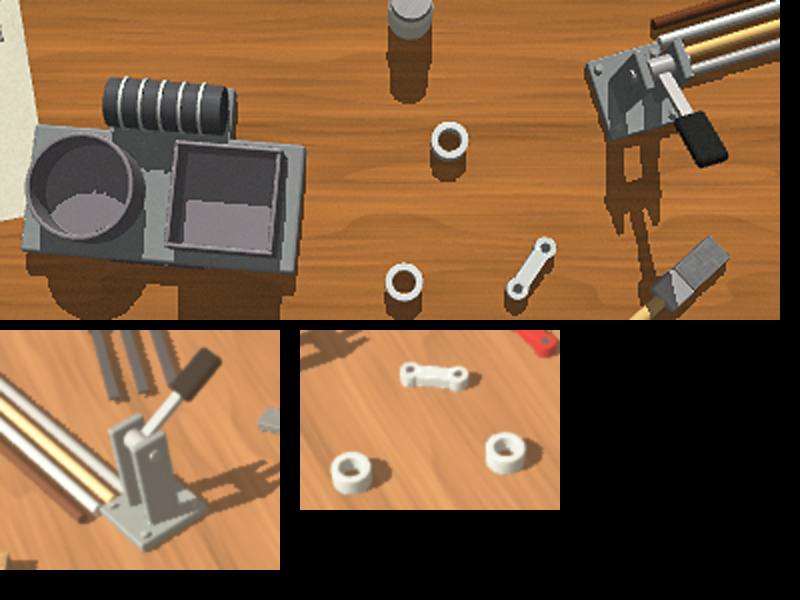

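Matches the descriptions: two plain rings and a pale eyed link. The two views agree to about 9 mm in y, so I'll refine with the wrist camera. Next, a row planner, and I head for the link.

```bash
cat >> h.py <<'E'
def plan(*wps,n=None):
    """wps: (p, jawdeg or None, opening). prints rounded rows from the measured pose"""
    o,t,R=tool(); t=t.copy()
    for p,j,op in wps:
        p=np.array(p,float); a=0
        if j is not None:
            w=np.array([np.cos(np.radians(j)),np.sin(np.radians(j)),0]); l=R.T@w
            a=(np.degrees(np.arctan2(-l[1],l[2]))+90)%180-90
        k=int(max(np.ceil(np.abs(R.T@(p-t)).max()*1000/60),np.ceil(np.linalg.norm(p-t)*1000/62),np.ceil(abs(a)/10.5),1)); st=(p-t)/k
        for i in range(k):
            d=R.T@st*1000; print([round(float(x)) for x in d]+[round(float(a/k),1),op]); R=R@Ro.from_euler("x",a/k,degrees=True).as_matrix()
        t=p; print("--")
    print("joint6",round(o["joint_pos"][5]),"start",get_obs()["tool_pos"].round(3))
E
python3 -c "
from h import *
plan(((.44,-.205,.17),54,100))"
```

```text
[6, -41, 40, 5.7, 100]
[6, -37, 44, 5.7, 100]
[6, -32, 47, 5.7, 100]
[6, -27, 50, 5.7, 100]
[6, -22, 53, 5.7, 100]
[6, -17, 55, 5.7, 100]
[6, -11, 56, 5.7, 100]
[6, -6, 57, 5.7, 100]
[6, 0, 57, 5.7, 100]
--
joint6 -17 start [ 0.181 -0.65   0.226]
```

arm_command(
  commands=[6, -41, 40, 5.7, 100, 6, -37, 44, 5.7, 100, 6, -32, 47, 5.7, 100, 6, -27, 50, 5.7, 100, 6, -22, 53, 5.7, 100],
)

```text
clock: 0.88
tool_pos: [0.3274, -0.3997, 0.1939]
orientation: [58.4, 89.9, 134.3]
force: [0.6, 0.6, -0.2]
opening: 0.0877
```

arm_command(
  commands=[6, -17, 55, 5.7, 100, 6, -11, 56, 5.7, 100, 6, -6, 57, 5.7, 100, 6, 0, 57, 5.7, 100, 0, 0, 0, 0, 100],
)

```text
clock: 1.5
tool_pos: [0.452, -0.1949, 0.1703]
orientation: [-48.7, 89.9, 3.7]
force: [0.1, -0.4, -0.4]
opening: 0.0883
```

```bash
cat >> h.py <<'E'
def see(s,z,vmin=140,amin=400,name=None):
    b,l=blobs(s,pale(s,vmin),amin)
    for i,st,c in b:
        cs=max(cv2.findContours((l==i).astype(np.uint8),0,1)[0],key=len)
        q=np.array([cast(s,*x[0],z)[:2] for x in cs],np.float32)*1000
        r=cv2.minAreaRect(q); (cx,cy),(w,h),a=r; a=a if w>h else a+90
        print("blob",st,"centre",round(cx,1),round(cy,1),"size",round(w,1),round(h,1),"long axis",round((a+90)%180-90,1))
    if name: cv2.imwrite(f"pics/{name}.png",s["frame"])
E
python3 -c "
from h import *
o,p,R=tool();print(p.round(4),R[:,2].round(3),o['clock'])
s=snapshot('wrist'); see(s,.02,name='w1'); print(proj(s,p-[0,0,.15]))"
```

```text
[ 0.452  -0.1949  0.1703] [0.61  0.793 0.002] 1.5
blob [611, 0, 29, 79, 1188] centre 483.0 110.9 size 19.3 68.7 long axis -5.4
blob [408, 60, 60, 65, 2099] centre 421.6 -42.5 size 50.0 50.8 long axis -35.7
blob [283, 174, 34, 95, 2137] centre 439.3 -208.5 size 28.4 92.5 long axis -35.0
blob [461, 267, 44, 44, 636] centre 600.8 -105.4 size 31.3 47.8 long axis -63.5
blob [175, 340, 19, 42, 422] centre 482.9 -403.9 size 11.8 56.0 long axis -53.0
blob [8, 464, 200, 16, 2405] centre 539.1 -587.2 size 243.5 23.7 long axis 52.4
[319.17656751 224.82444344]
```

View pics/w1.png

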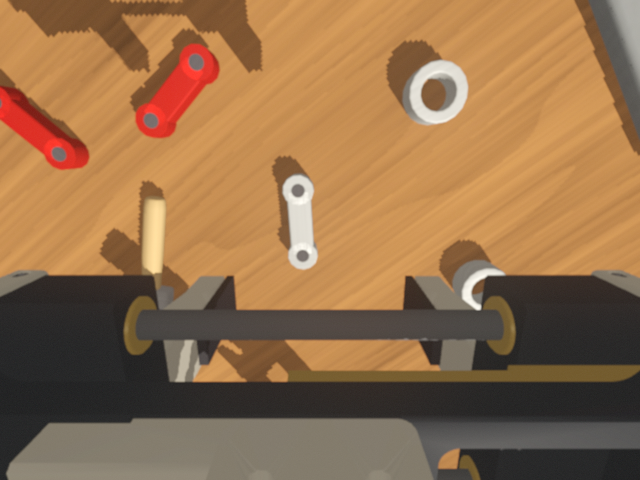

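The link is in view at (300,222), measuring 92.5 x 28.4 mm, so it is the right one. The red decoys are at upper left and collar_b is at (435,92), at world (421,-42).

```bash
python3 -c "
from h import *
plan(((.439,-.2085,.06),55,50),((.439,-.2085,.005),None,50))"
```

```text
[55, 1, -9, -1.3, 50]
[55, 1, -9, -1.3, 50]
--
[55, 0, 0, 0.0, 50]
--
joint6 -127 start [ 0.451 -0.196  0.17 ]
```

arm_command(
  commands=[45, 1, -9, -1.3, 50, 45, 1, -9, -1.3, 50, 0, 0, 0, 0, 50],
)

```text
clock: 1.92
tool_pos: [0.4389, -0.2113, 0.08]
orientation: [-60.9, 89.7, -5.7]
force: [-0.5, -0.2, 0.8]
opening: 0.0631
```

```bash
python3 -c "
from h import *
print(get_obs()['opening']);plan(((.439,-.2085,.005),55,50))"
```

```text
0.06314290925902866
[37, 1, 1, 0.1, 50]
[37, 1, 1, 0.1, 50]
--
joint6 -122 start [ 0.439 -0.211  0.08 ]
```

arm_command(
  commands=[38, 1, 1, 0, 50, 36, 1, 1, 0, 50, 0, 0, 0, 0, 0, 0, 0, 0, 0, 0, 0, 0, 0, 0, 0],
)

```text
clock: 2.55
tool_pos: [0.4455, -0.212, 0.0138]
orientation: [-65.9, 89.0, -10.8]
force: [0.3, -0.4, -0.7]
opening: 0.0215
```

arm_command(
  commands=[0, 0, 0, 0, 0, 0, 0, 0, 0, 0],
)

```text
clock: 2.8
tool_pos: [0.4466, -0.2121, 0.0158]
orientation: [-64.8, 88.8, -9.7]
force: [0.2, 0.1, -0.7]
opening: 0.0214
```

```bash
python3 -c "
from h import *
o,p,R=tool();print(o['opening'],o['force'])
plan((p+[0,0,.16],None,0),((.521,.174,.165),90,0))"
```

```text
0.021422300205358142 [ 0.15120677  0.07545723 -0.66920358]
[-53, -1, 0, 0.0, 0]
[-53, -1, 0, 0.0, 0]
[-53, -1, 0, 0.0, 0]
--
[2, 23, 51, -5.0, 0]
[2, 18, 53, -5.0, 0]
[2, 14, 54, -5.0, 0]
[2, 9, 55, -5.0, 0]
[2, 4, 56, -5.0, 0]
[2, -1, 56, -5.0, 0]
[2, -6, 56, -5.0, 0]
--
joint6 -123 start [ 0.447 -0.212  0.016]
```

```bash
python3 -c "
from h import *
o,p,R=tool();print({k:np.round(v,2) for k,v in o.items()});print(R.round(3))
s=snapshot('wrist'); cv2.imwrite('pics/w2.png',s['frame'])
o,p,R=tool();print(p)"
```

```text
{'clock': np.float64(2.8), 'joint_pos': array([  -2.45,   17.45,  -37.48,    0.27,  -33.88, -122.69]), 'qvel': array([ 0.01, -0.52,  0.22,  0.02, -0.35, -0.04]), 'tau': array([-2.000e-02, -4.307e+01,  1.824e+01,  4.350e+00, -2.000e-02,
        0.000e+00]), 'tool_pos': array([ 0.45, -0.21,  0.02]), 'orientation': array([-64.75,  88.81,  -9.67]), 'force': array([ 0.15,  0.08, -0.67]), 'moment': array([-0.05,  0.04,  0.  ]), 'opening': np.float64(0.02)}
[[ 0.021 -0.82   0.572]
 [-0.004  0.572  0.82 ]
 [-1.    -0.019  0.009]]
[ 0.44659165 -0.21211112  0.01573112]
```

View pics/w2.png

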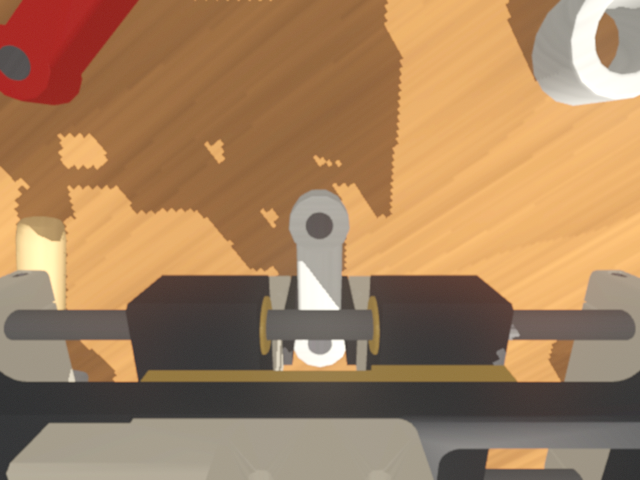

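The link lies between the pads, running along (320,190)-(320,365), but the tips stopped at z=16 mm, so the bite is shallow. I'll open, lower and grip again.

arm_command(
  commands=[0, 4, 0, 0, 45, 8, 5, 0, 0, 45, 8, 0, 0, 0, 45],
)

```text
clock: 3.22
tool_pos: [0.4394, -0.2066, -0.0002]
orientation: [-65.2, 88.8, -10.1]
force: [-27.8, 22.2, 114.4]
opening: 0.0394
```

```bash
python3 -c "
from h import *
print(get_obs()['opening'],get_obs()['force']);plan(((.439,-.2085,.004),55,45))"
```

```text
0.03937464701760245 [-27.83264874  22.15216426 114.38522416]
[-4, -1, -2, 0.1, 45]
--
joint6 -123 start [ 0.439 -0.207 -0.   ]
```

The fingertips touched the bench and the force reached 114 N. I'm backing up at once, and from here I'll keep more clearance.

arm_command(
  commands=[-6, -1, -2, 0, 45],
)

```text
clock: 3.35
tool_pos: [0.4385, -0.2086, 0.0052]
orientation: [-65.8, 88.8, -10.7]
force: [0.4, 0.2, 0.0]
opening: 0.0395
```

arm_command(
  commands=[0, 0, 0, 0, 45],
)

```text
clock: 3.48
tool_pos: [0.4386, -0.2086, 0.0049]
orientation: [-65.9, 88.8, -10.7]
force: [-0.6, -0.8, 0.7]
opening: 0.0396
```

arm_command(
  commands=[0, 0, 0, 0, 0, 0, 0, 0, 0, 0, 0, 0, 0, 0, 0],
)

```text
clock: 3.85
tool_pos: [0.4383, -0.2085, 0.004]
orientation: [-66.2, 88.9, -11.1]
force: [0.2, 1.1, 5.1]
opening: 0.0218
```

arm_command(
  commands=[-30, 0, 0, 0, 0, -50, 0, 0, 0, 0, -50, 0, 0, 0, 0, -25, 0, 0, 0, 0],
)

```text
clock: 4.35
tool_pos: [0.4328, -0.2077, 0.1601]
orientation: [-70.4, 89.4, -15.3]
force: [1.9, -0.2, -1.4]
opening: 0.0218
```

```bash
python3 -c "
from h import *
o,p,R=tool();print(o['opening'],o['force'],R[:,0].round(3))
plan(((.521,.174,.165),90,0))"
```

```text
0.021848590447079767 [ 1.92429264 -0.16093921 -1.43530703] [ 0.011 -0.003 -1.   ]
[-1, 21, 52, -5.0, 0]
[-1, 16, 54, -5.0, 0]
[-1, 12, 55, -5.0, 0]
[-1, 7, 56, -5.0, 0]
[-1, 2, 56, -5.0, 0]
[-1, -3, 56, -5.0, 0]
[-1, -8, 55, -5.0, 0]
--
joint6 -123 start [ 0.433 -0.208  0.16 ]
```

arm_command(
  commands=[-1, 21, 52, -5, 0, -1, 16, 54, -5, 0, -1, 12, 55, -5, 0, -1, 7, 56, -5, 0, -1, 2, 56, -5, 0],
)

```text
clock: 4.97
tool_pos: [0.4961, 0.0707, 0.1678]
orientation: [-88.5, 89.1, -8.1]
force: [1.7, 0.2, -1.5]
opening: 0.0215
```

arm_command(
  commands=[-1, -3, 56, -5, 0, -1, -8, 55, -5, 0, 0, 0, 0, 0, 0],
)

```text
clock: 5.35
tool_pos: [0.5207, 0.1867, 0.1689]
orientation: [-100.7, 89.1, -9.7]
force: [-0.9, -0.7, -1.1]
opening: 0.0216
```

```bash
python3 -c "
from h import *
o,p,R=tool();print(p,o['opening'],o['force'],R[:,0].round(3),o['clock'])
t=snapshot('top');w=snapshot('wrist')
cv2.imwrite('pics/p1.png',np.hstack([cv2.resize(t['frame'][170:320,110:310],(400,300),interpolation=2),cv2.resize(w['frame'],(400,300))]))
plan(((.521,.174,.055),90,0))
print('top px of tcp',proj(t,p),'centre sq rim',proj(t,[.521,.174,.095]))"
```

```text
[0.52070779 0.1866822  0.16888424] 0.02164643212106528 [-0.9287018  -0.68416089 -1.09098962] [ 0.015 -0.003 -1.   ] 5.35
[57, 0, -5, 0.4, 0]
[57, 0, -5, 0.4, 0]
--
joint6 -130 start [0.52  0.184 0.169]
top px of tcp [232.8680749  235.31692343] centre sq rim [243.41750663 239.08500454]
```

View pics/p1.png

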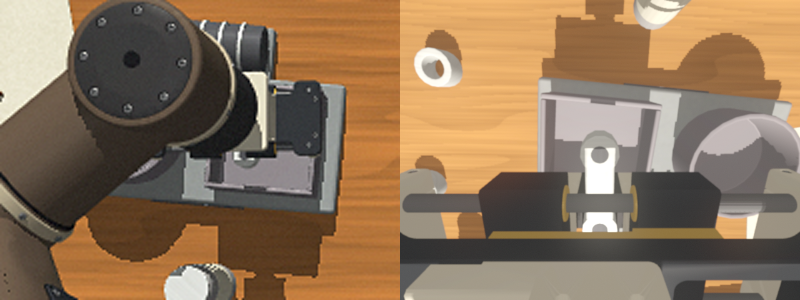

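Right half: the link is gripped above the square tub, whose rim runs x=540-660 with the link at 600. Now I lower it and release.

arm_command(
  commands=[50, 0, -6, 0.4, 0, 45, 0, -6, 0.4, 0, 8, 0, 0, 0, 0],
)

```text
clock: 5.82
tool_pos: [0.5213, 0.1687, 0.065]
orientation: [-95.7, 89.1, -6.0]
force: [-0.1, -0.0, -0.5]
opening: 0.0217
```

arm_command(
  commands=[0, 0, 0, 0, 50, 0, 0, 0, 0, 50, 0, 0, 0, 0, 50, -30, 0, 0, 0, 50, -60, 0, 0, 0, 50],
)

```text
clock: 6.45
tool_pos: [0.5199, 0.1681, 0.1587]
orientation: [-99.8, 89.1, -10.1]
force: [1.5, 1.3, 0.6]
opening: 0.0443
```

```bash
python3 -c "
from h import *
o,p,R=tool();print(p,o['opening'],o['force'],R[:,0].round(3),o['clock'])
plan((p*[1,1,0]+[0,0,.17],None,70),((.421,-.0425,.17),70,70),((.421,-.0425,.075),None,70))"
```

```text
[0.51990039 0.16805577 0.15872953] 0.04428776747873417 [1.53399565 1.32885844 0.55284306] [ 0.015 -0.003 -1.   ] 6.45
[-11, 0, 0, 0.0, 70]
--
[0, 24, -53, 4.9, 70]
[0, 20, -55, 4.9, 70]
[0, 15, -56, 4.9, 70]
[0, 10, -57, 4.9, 70]
--
[47, 1, 0, 0.0, 70]
[47, 1, 0, 0.0, 70]
--
joint6 -130 start [0.52  0.168 0.159]
```

arm_command(
  commands=[-11, 0, 0, 0, 80, 0, 24, -53, 4.9, 80, 0, 20, -55, 4.9, 80, 0, 15, -56, 4.9, 80, 0, 10, -57, 4.9, 80],
)

```text
clock: 7.08
tool_pos: [0.4242, -0.042, 0.1758]
orientation: [-58.4, 88.1, 11.5]
force: [1.3, -0.6, 0.0]
opening: 0.0702
```

```bash
python3 -c "
from h import *
plan(((.421,-.0425,.15),70,80))"
```

```text
[26, 4, -2, -0.1, 80]
--
joint6 -132 start [ 0.424 -0.042  0.176]
```

arm_command(
  commands=[26, 4, -2, 0, 80, 0, 0, 0, 0, 80],
)

```text
clock: 7.32
tool_pos: [0.4191, -0.0451, 0.151]
orientation: [-57.1, 87.9, 12.6]
force: [0.9, -1.0, 1.1]
opening: 0.0702
```

```bash
python3 -c "
from h import *
o,p,R=tool();print(p,R[:,0].round(3))
s=snapshot('wrist');see(s,.026,vmin=125)
w=s; t=snapshot('top');sc=snapshot('scene');cv2.imwrite('pics/p2.png',np.hstack([cv2.resize(w['frame'],(400,300)),cv2.resize(sc['frame'][280:480,260:480],(330,300))]))"
```

```text
[ 0.41905475 -0.04510996  0.15102557] [ 0.036  0.008 -0.999]
blob [600, 0, 40, 40, 1080] centre 350.4 223.7 size 28.5 26.2 long axis 86.2
blob [480, 180, 36, 95, 2262] centre 480.4 106.1 size 22.3 91.8 long axis -4.3
blob [565, 196, 75, 182, 6798] centre 586.9 190.1 size 64.3 197.9 long axis -3.8
blob [292, 198, 55, 58, 1956] centre 419.6 -42.9 size 48.0 52.2 long axis -20.8
blob [0, 271, 51, 110, 2728] centre 410.0 -343.7 size 43.1 128.1 long axis -40.6
blob [189, 282, 46, 27, 522] centre 451.5 -160.8 size 23.0 45.4 long axis -66.7
blob [418, 336, 29, 34, 796] centre 584.0 17.5 size 28.0 39.3 long axis -15.6
blob [193, 340, 30, 42, 995] centre 510.9 -195.3 size 26.7 49.0 long axis -21.7
blob [7, 419, 445, 61, 24261] centre 624.4 -226.6 size 499.6 88.8 long axis 68.1
blob [577, 449, 32, 31, 739] centre 799.7 153.5 size 31.3 48.5 long axis -18.5
```

View pics/p2.png

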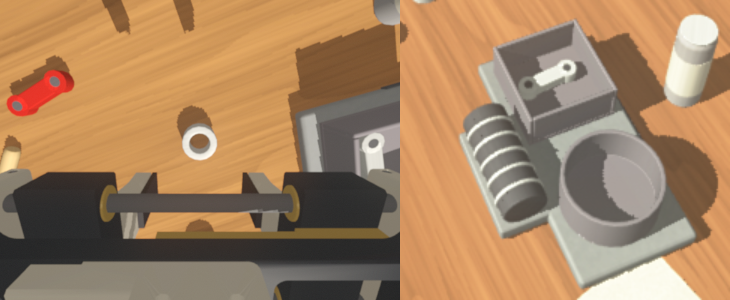

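The link is in the square tub. Collar_b is in the wrist view at (400,285) in original pixels, with its centre at (419.6,-42.9).

arm_command(
  commands=[45, 0, 2, 0, 80, 45, 0, 0, 0, 80, 0, 0, 0, 0, 80],
)

```text
clock: 7.85
tool_pos: [0.4307, -0.0381, 0.0644]
orientation: [-57.4, 87.3, 12.6]
force: [-0.1, -0.1, 0.2]
opening: 0.0701
```

```bash
python3 -c "
from h import *
plan(((.4196,-.0429,.012),None,80))"
```

```text
[52, 11, -10, 0.0, 80]
--
joint6 -132 start [ 0.431 -0.038  0.064]
```

arm_command(
  commands=[12, 9, -6, 0, 80, 10, 2, 0, 0, 80, 0, 0, 0, 0, 80],
)

```text
clock: 8.22
tool_pos: [0.4237, -0.0375, 0.0457]
orientation: [-57.9, 87.0, 12.3]
force: [0.1, 0.2, 0.4]
opening: 0.0702
```

```bash
python3 -c "
from h import *
o,p,R=tool();print(o['joint_pos'],R.round(3));plan(((.4196,-.0429,.012),None,80))"
```

```text
[  22.26142285    7.75203464  -45.93900771    0.94940095  -33.33322868
 -132.79124269] [[ 0.052 -0.94   0.337]
 [ 0.011  0.338  0.941]
 [-0.999 -0.045  0.028]]
[33, 4, -7, 0.0, 80]
--
joint6 -133 start [ 0.424 -0.038  0.046]
```

arm_command(
  commands=[16, 2, -4, 0, 80, 13, 2, -3, 0, 80],
)

```text
clock: 8.48
tool_pos: [0.4229, -0.0409, 0.019]
orientation: [-57.5, 86.6, 12.8]
force: [-0.4, 0.2, -0.3]
opening: 0.0697
```

arm_command(
  commands=[3, 0, 0, 0, 0, 0, 0, 0, 0, 0, 0, 0, 0, 0, 0, 0, 0, 0, 0, 0],
)

```text
clock: 8.98
tool_pos: [0.4253, -0.0401, 0.018]
orientation: [-57.6, 86.4, 12.8]
force: [-0.3, -0.3, -0.2]
opening: 0.0489
```

arm_command(
  commands=[-25, 0, 0, 0, 0, -40, 0, 0, 0, 0, -50, 0, 0, 0, 0, -35, 0, 0, 0, 0],
)

```text
clock: 9.48
tool_pos: [0.4141, -0.0428, 0.1705]
orientation: [-58.2, 86.8, 12.2]
force: [0.8, 0.2, -0.8]
opening: 0.0489
```

```bash
python3 -c "
from h import *
o,p,R=tool();print(o['opening'],o['force'],R[:,0].round(3))
plan(((.536,.352,.175),None,0))
t=snapshot('wrist');see(t,.17,125,name='w3')"
```

```text
0.048853725285918165 [ 0.79031869  0.2429855  -0.84573264] [ 0.055  0.012 -0.998]
[1, 3, 59, 0.0, 0]
[1, 3, 59, 0.0, 0]
[1, 3, 59, 0.0, 0]
[1, 3, 59, 0.0, 0]
[1, 3, 59, 0.0, 0]
[1, 3, 59, 0.0, 0]
[1, 3, 59, 0.0, 0]
--
joint6 -132 start [ 0.414 -0.043  0.171]
blob [583, 0, 57, 53, 2084] centre 340.8 112.5 size 22.9 19.9 long axis 88.0
blob [468, 183, 34, 92, 2207] centre 412.1 45.9 size 12.4 50.5 long axis -4.3
blob [543, 192, 97, 189, 10738] centre 473.1 95.1 size 48.5 116.8 long axis -2.0
blob [270, 236, 99, 75, 4815] centre 404.9 -39.3 size 51.9 41.6 long axis 69.4
blob [0, 271, 74, 111, 4666] centre 380.3 -197.1 size 38.3 67.6 long axis -21.4
blob [224, 278, 38, 32, 827] centre 400.6 -81.2 size 14.7 23.3 long axis -42.3
blob [377, 278, 39, 32, 822] centre 429.3 -4.5 size 25.0 14.7 long axis 5.1
blob [382, 336, 31, 34, 615] centre 465.6 -15.3 size 16.9 22.3 long axis -20.3
blob [228, 340, 21, 30, 561] centre 435.2 -98.5 size 10.6 19.4 long axis -20.2
blob [7, 419, 464, 61, 24625] centre 500.5 -126.3 size 292.2 51.2 long axis 68.1
blob [546, 449, 63, 31, 1402] centre 593.7 73.4 size 42.5 27.3 long axis 68.4
```

arm_command(
  commands=[1, 3, 57, 0, 0, 1, 3, 57, 0, 0, 1, 3, 57, 0, 0, 1, 3, 57, 0, 0, 1, 3, 57, 0, 0],
)

```text
clock: 10.15
tool_pos: [0.4994, 0.236, 0.1824]
orientation: [-56.0, 86.0, 14.1]
force: [1.0, -0.1, -0.5]
opening: 0.0493
```

```bash
python3 -c "
from h import *
o,p,R=tool();print(o['opening'],o['force'],R[:,0].round(3))
plan(((.536,.352,.165),None,0))"
```

```text
0.04932973093735956 [ 1.00120138 -0.09654766 -0.4674304 ] [ 0.067  0.017 -0.998]
[7, 2, 40, 0.0, 0]
[7, 2, 40, 0.0, 0]
[7, 2, 40, 0.0, 0]
--
joint6 -159 start [0.499 0.236 0.182]
```

arm_command(
  commands=[7, 2, 40, -8, 0, 7, -4, 40, -8, 0, 7, -9, 38, -8, 0, 0, 0, 0, 0, 0],
)

```text
clock: 10.65
tool_pos: [0.5365, 0.3579, 0.1633]
orientation: [-81.4, 86.1, 13.6]
force: [-0.9, -0.0, -1.7]
opening: 0.0493
```

```bash
python3 -c "
from h import *
o,p,R=tool();print(o['opening'],o['force'],R.round(3))
plan(((.536,.352,.15),None,0),((.536,.352,.065),None,0))
s=snapshot('scene');t=snapshot('top');print(proj(t,p)); w=snapshot('wrist')
cv2.imwrite('pics/p3.png',np.hstack([cv2.resize(w['frame'],(400,300)),cv2.resize(s['frame'][280:480,260:480],(330,300))]))"
```

```text
0.04927380864140816 [-0.85824146 -0.03851944 -1.7024222 ] [[ 0.066 -0.994 -0.088]
 [ 0.016 -0.087  0.996]
 [-0.998 -0.067  0.01 ]]
[13, 2, -6, 0.0, 0]
--
[42, 3, 0, 0.0, 0]
[42, 3, 0, 0.0, 0]
--
joint6 -139 start [0.536 0.358 0.163]
[160.58711643 228.71461515]
```

View pics/p3.png

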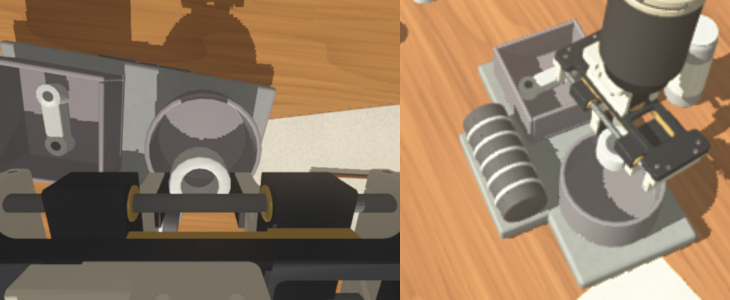

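Collar_b sits in the jaws over the round tub: collar (200,175), tub spanning x=145-262. Lowering.

arm_command(
  commands=[35, -7, -6, 0, 0, 45, -3, 0, 0, 0, 3, 0, 0, 0, 0],
)

```text
clock: 11.18
tool_pos: [0.5527, 0.3495, 0.084]
orientation: [-78.6, 85.9, 15.9]
force: [0.2, -0.2, -0.7]
opening: 0.0489
```

```bash
python3 -c "
from h import *
o,p,R=tool();print(o['opening'],o['force'],o['clock']);plan(((.544,.352,.07),None,0))"
```

```text
0.04886042767285204 [ 0.17284771 -0.19806078 -0.71991407] 11.175
[13, 9, 3, 0.0, 0]
--
joint6 -138 start [0.553 0.349 0.084]
```

arm_command(
  commands=[10, 8, 2, 0, 0, 0, 0, 0, 0, 68, 0, 0, 0, 0, 68, 0, 0, 0, 0, 68, -30, 0, 0, 0, 68],
)

```text
clock: 11.8
tool_pos: [0.5431, 0.3508, 0.1077]
orientation: [-77.3, 85.6, 17.2]
force: [0.5, 0.1, -0.1]
opening: 0.0597
```

```bash
python3 -c "
from h import *
o,p,R=tool();print(o['opening'],o['force'],o['clock']);plan((p*[1,1,0]+[0,0,.165],None,68),((.605,-.1,.165),70,80))"
```

```text
0.05969342526145497 [ 0.49339036  0.13562005 -0.08168488] 11.8
[-57, -4, 1, 0.0, 68]
--
[-1, -3, -57, 3.1, 80]
[-1, -6, -57, 3.1, 80]
[-1, -9, -56, 3.1, 80]
[-1, -12, -56, 3.1, 80]
[-1, -15, -55, 3.1, 80]
[-1, -18, -54, 3.1, 80]
[-1, -21, -53, 3.1, 80]
[-1, -24, -52, 3.1, 80]
--
joint6 -139 start [0.543 0.351 0.108]
```

arm_command(
  commands=[-57, -4, 0, 0, 80, -1, -3, -57, 3.1, 80, -1, -6, -57, 3.1, 80, -1, -9, -56, 3.1, 80, -1, -12, -56, 3.1, 80],
)

```text
clock: 12.42
tool_pos: [0.5753, 0.1235, 0.174]
orientation: [-62.5, 85.0, 19.7]
force: [1.1, -1.0, -0.3]
opening: 0.0704
```

arm_command(
  commands=[-1, -15, -55, 3.1, 80, -1, -18, -54, 3.1, 80, -1, -21, -53, 3.1, 80, -1, -24, -52, 3.1, 80, 0, 0, 0, 0, 80],
)

```text
clock: 13.05
tool_pos: [0.6065, -0.1133, 0.1783]
orientation: [-50.7, 84.5, 18.5]
force: [-1.0, 0.6, -0.4]
opening: 0.0701
```

```bash
python3 -c "
from h import *
o,p,R=tool();print(o['opening'],R[:,0].round(3),o['clock'])
s=snapshot('wrist');see(s,.026,125,amin=900)
t=snapshot('top')
cv2.imwrite('pics/p4.png',np.hstack([cv2.resize(s['frame'],(400,300)),cv2.resize(t['frame'][190:290,130:290],(400,250),interpolation=2)[:300] if 0 else cv2.resize(t['frame'][190:310,130:290],(400,300))]))
plan(((.605,-.1,.12),70,80))"
```

```text
0.07006014048222735 [ 0.09   0.03  -0.995] 13.05
blob [503, 0, 137, 167, 5366] centre 594.4 139.4 size 200.4 84.9 long axis 43.5
blob [602, 0, 38, 86, 1760] centre 561.7 186.9 size 31.2 66.0 long axis -5.0
blob [294, 180, 52, 54, 1684] centre 604.4 -102.3 size 48.8 51.8 long axis -21.9
blob [0, 271, 50, 110, 2675] centre 610.8 -429.7 size 43.7 139.3 long axis -38.2
blob [591, 271, 49, 107, 2367] centre 864.0 174.9 size 168.5 49.8 long axis 3.9
blob [378, 333, 79, 38, 1149] centre 804.2 -62.6 size 89.8 50.2 long axis 61.6
blob [193, 340, 29, 42, 988] centre 722.9 -279.6 size 28.2 55.9 long axis -23.1
blob [7, 419, 427, 61, 23527] centre 855.6 -314.5 size 544.6 108.2 long axis 64.2
[58, 9, 6, -0.7, 80]
--
joint6 -117 start [ 0.606 -0.11   0.178]
```

View pics/p4.png

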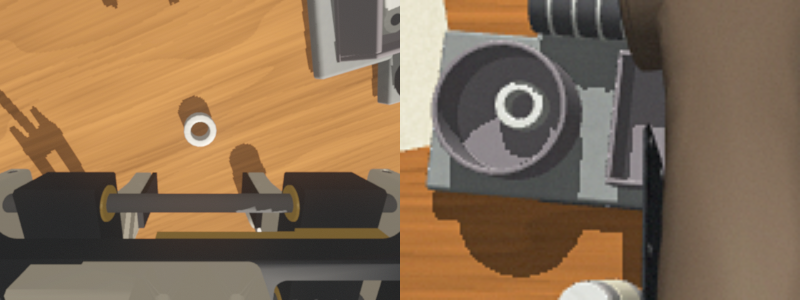

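Collar_b is inside the round tub at (520,105) in the right half. Collar_a is at (400,260) in original wrist pixels, world (604,-102).

```bash
python3 -c "
from h import *
plan(((.604,-.1023,.06),70,80),((.604,-.1023,.012),None,80))"
```

```text
[59, 7, 0, -0.4, 80]
[59, 7, 0, -0.4, 80]
--
[48, 4, -3, 0.0, 80]
--
joint6 -117 start [ 0.606 -0.11   0.178]
```

arm_command(
  commands=[50, 8, 4, 0, 80, 55, 8, 3, 0, 80, 0, 0, 0, 0, 80],
)

```text
clock: 13.52
tool_pos: [0.6052, -0.0911, 0.0738]
orientation: [-51.3, 84.2, 18.4]
force: [0.1, -0.5, 0.5]
opening: 0.0702
```

```bash
python3 -c "
from h import *
o,p,R=tool();print(o['force'],R[:,0].round(3));plan(((.604,-.1023,.012),None,80))"
```

```text
[ 0.06926165 -0.50727699  0.53326344] [ 0.096  0.032 -0.995]
[31, 1, -7, 0.0, 80]
[31, 1, -7, 0.0, 80]
--
joint6 -118 start [ 0.605 -0.091  0.074]
```

arm_command(
  commands=[15, 1, -10, 0, 80, 25, 1, -3, 0, 80, 0, 0, 0, 0, 80],
)

```text
clock: 13.9
tool_pos: [0.6065, -0.1003, 0.0376]
orientation: [-52.6, 83.8, 17.3]
force: [0.5, 0.3, 0.5]
opening: 0.0703
```

```bash
python3 -c "
from h import *
o,p,R=tool();print(o['force'],R[:,0].round(3));plan(((.604,-.1023,.012),None,80))"
```

```text
[0.49312717 0.2668756  0.47146955] [ 0.103  0.032 -0.994]
[25, 4, -4, 0.0, 80]
--
joint6 -117 start [ 0.606 -0.1    0.038]
```

arm_command(
  commands=[14, 3, -2, 0, 80, 10, 2, -1, 0, 80, 2, 1, 0, 0, 0, 0, 0, 0, 0, 0, 0, 0, 0, 0, 0],
)

```text
clock: 14.52
tool_pos: [0.6045, -0.1002, 0.0131]
orientation: [-53.3, 83.5, 16.7]
force: [0.0, -0.0, -0.8]
opening: 0.0484
```

arm_command(
  commands=[0, 0, 0, 0, 0, 0, 0, 0, 0, 0],
)

```text
clock: 14.78
tool_pos: [0.6046, -0.1001, 0.0134]
orientation: [-53.3, 83.5, 16.7]
force: [-0.4, -0.6, -1.0]
opening: 0.0484
```

Gripped. Lift and carry.

arm_command(
  commands=[-30, 0, 0, 0, 0, -50, 0, 0, 0, 0, -50, 0, 0, 0, 0, -35, 0, 0, 0, 0],
)

```text
clock: 15.28
tool_pos: [0.5843, -0.1057, 0.1783]
orientation: [-52.5, 84.0, 17.5]
force: [1.1, 0.1, -1.1]
opening: 0.0489
```

```bash
python3 -c "
from h import *
o,p,R=tool();print(p,o['opening'],o['force'],R[:,0].round(3));plan(((.522,.352,.175),95,0))"
```

```text
[ 0.58433733 -0.10570563  0.17833717] 0.04889019939323158 [ 1.09520881  0.09758023 -1.11577058] [ 0.1    0.032 -0.994]
[1, 27, 51, -3.1, 0]
[1, 24, 52, -3.1, 0]
[1, 21, 54, -3.1, 0]
[1, 18, 55, -3.1, 0]
[1, 15, 56, -3.1, 0]
[1, 12, 56, -3.1, 0]
[1, 9, 57, -3.1, 0]
[1, 6, 57, -3.1, 0]
--
joint6 -117 start [ 0.584 -0.106  0.178]
```

arm_command(
  commands=[1, 27, 51, -3.1, 0, 1, 24, 52, -3.1, 0, 1, 21, 54, -3.1, 0, 1, 18, 55, -3.1, 0, 1, 15, 56, -3.1, 0],
)

```text
clock: 15.9
tool_pos: [0.5473, 0.1847, 0.1845]
orientation: [-68.6, 83.4, 17.0]
force: [0.9, 0.5, -0.5]
opening: 0.0487
```

arm_command(
  commands=[1, 12, 56, -3.1, 0, 1, 9, 54, -3.1, 0, 1, 6, 45, -3.1, 0, 0, 0, 0, 0, 0],
)

```text
clock: 16.4
tool_pos: [0.5218, 0.3495, 0.1846]
orientation: [-77.8, 83.3, 17.6]
force: [-1.1, 0.0, -0.6]
opening: 0.0486
```

```bash
python3 -c "
from h import *
o,p,R=tool();print(p,o['opening'],o['force'],R[:,0].round(3));plan(((.522,.352,.13),None,0),((.522,.352,.075),None,0))"
```

```text
[0.52175807 0.34954767 0.18457144] 0.048641423935747774 [-1.07539497  0.01157942 -0.62548856] [ 0.111  0.035 -0.993]
[54, 6, 1, 0.0, 0]
--
[55, 6, -1, 0.0, 0]
--
joint6 -141 start [0.522 0.35  0.185]
```

arm_command(
  commands=[45, 6, 1, 0, 0, 45, 5, 0, 0, 0, 5, 0, 0, 0, 0],
)

```text
clock: 16.77
tool_pos: [0.5216, 0.3533, 0.0885]
orientation: [-77.1, 83.2, 18.4]
force: [-1.2, -0.8, -1.2]
opening: 0.0483
```

```bash
python3 -c "
from h import *
o,p,R=tool();print(p,o['opening'],o['force'],R[:,0].round(3));plan(((.519,.352,.08),None,0))"
```

```text
[0.52158794 0.35333569 0.0884524 ] 0.04832612485232103 [-1.17598335 -0.81721746 -1.15152598] [ 0.113  0.037 -0.993]
[8, 4, -1, 0.0, 0]
--
joint6 -143 start [0.522 0.353 0.088]
```

arm_command(
  commands=[6, 4, -1, 0, 0, 0, 0, 0, 0, 68, 0, 0, 0, 0, 68, 0, 0, 0, 0, 68],
)

```text
clock: 17.27
tool_pos: [0.5208, 0.3535, 0.0872]
orientation: [-75.7, 82.8, 19.8]
force: [-0.1, -0.1, 0.4]
opening: 0.0595
```

arm_command(
  commands=[-30, 0, 0, 0, 68, -60, 0, 0, 0, 50, -40, 0, 0, 0, 0, 0, 0, -60, 0, 0, 0, 0, -60, 0, 0],
)

```text
clock: 17.9
tool_pos: [0.5179, 0.2301, 0.2201]
orientation: [-74.9, 82.5, 20.9]
force: [1.3, -0.3, -0.5]
opening: 0.025
```

```bash
python3 -c "
from h import *
o,p,R=tool();print(p,o['opening'],o['force'],R[:,0].round(3),o['clock'])
t=snapshot('top');sc=snapshot('scene')
cv2.imwrite('pics/p5.png',np.hstack([cv2.resize(t['frame'][190:310,130:290],(400,300)),cv2.resize(sc['frame'][280:460,280:480],(333,300))]))
# paddle: dark mask in both views
def dark(s,roi):
    h=cv2.cvtColor(s['frame'],cv2.COLOR_BGR2HSV); m=np.zeros(h.shape[:2],bool); x0,y0,x1,y1=roi; m[y0:y1,x0:x1]=(h[y0:y1,x0:x1,2]<55); m=cv2.morphologyEx(m.astype(np.uint8),cv2.MORPH_OPEN,np.ones((3,3)))
    b,l=blobs(s,m,50); 
    for i,st,c in b: cs=max(cv2.findContours((l==i).astype(np.uint8),0,1)[0],key=len); print(st,c.round(1),cv2.minAreaRect(cs))
    return max(b,key=lambda x:x[1][4])[2]
a=dark(t,(455,180,505,230));b=dark(sc,(215,130,260,175))
print(tri(t,a,sc,b))
for z in(.14,.151): print('cheek',cast(t,448,172,z),)
c2=cv2.resize(t['frame'][150:235,410:520],None,fx=4,fy=4,interpolation=2);c3=cv2.resize(sc['frame'][130:250,180:265],None,fx=4,fy=4,interpolation=2)
o=np.zeros((480,790,3),np.uint8);o[:340,:440]=c2;o[:480,450:790]=c3;cv2.imwrite('pics/p6.png',o)"
```

```text
[0.51792558 0.23008223 0.22013316] 0.024997795326709586 [ 1.31299635 -0.33634704 -0.47764276] [ 0.123  0.047 -0.991] 17.9
[467, 196, 27, 28, 440] [480.  209.3] ((479.9117736816406, 209.35293579101562), (30.012252807617188, 15.94936752319336), 59.03623962402344)Traceback (most recent call last):
  File "<string>", line 12, in <module>
    a=dark(t,(455,180,505,230));b=dark(sc,(215,130,260,175))
                                  ~~~~^^^^^^^^^^^^^^^^^^^^^^
  File "<string>", line 11, in dark
    return max(b,key=lambda x:x[1][4])[2]
           ~~~^^^^^^^^^^^^^^^^^^^^^^^^
ValueError: max() iterable argument is empty
```

View pics/p5.png

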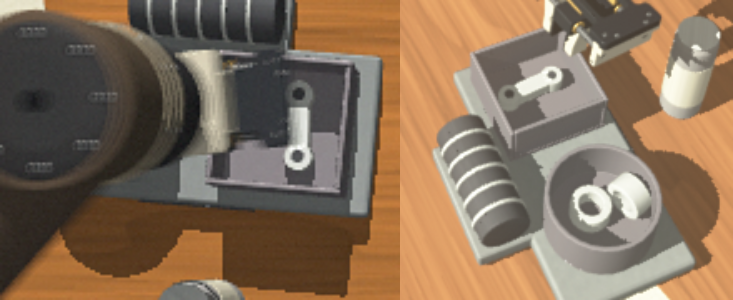

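Both collars are in the round tub (scene crop, ~(592,208) and (630,195)) and the link is in the square tub at (300,125). Next I locate the paddle.

```bash
python3 - <<'E'
from h import *
t=snapshot('top');sc=snapshot('scene')
def dark(s,roi,v):
    h=cv2.cvtColor(s['frame'],cv2.COLOR_BGR2HSV); m=np.zeros(h.shape[:2],bool); x0,y0,x1,y1=roi
    m[y0:y1,x0:x1]=h[y0:y1,x0:x1,2]<v
    b,l=blobs(s,cv2.morphologyEx(m.astype(np.uint8),cv2.MORPH_OPEN,np.ones((3,3))),40)
    for i,st,c in b: 
        cs=max(cv2.findContours((l==i).astype(np.uint8),0,1)[0],key=len); r=cv2.minAreaRect(cs); print(st,c.round(1),np.round(cv2.boxPoints(r),1).tolist())
    return max(b,key=lambda x:x[1][4])[2]
a=dark(t,(455,180,505,230),55);b=dark(sc,(215,130,260,175),75)
p,e=tri(t,a,sc,b);print('paddle blob',p.round(4),e)
for q in ((470.5,199.5),(480,209.3),(489,219)): print(q,cast(t,*q,.19).round(3))
f=t['frame'];c2=cv2.resize(f[150:235,410:520],None,fx=4,fy=4,interpolation=2);c3=cv2.resize(sc['frame'][130:250,180:265],None,fx=4,fy=4,interpolation=2)
o=np.zeros((480,790,3),np.uint8);o[:340,:440]=c2;o[:480,450:790]=c3;cv2.imwrite('pics/p6.png',o)
print(get_obs()['joint_pos'])
E
```

```text
[467, 196, 27, 28, 440] [480.  209.3] [[465.3999938964844, 200.60000610351562], [479.0, 192.39999389648438], [494.5, 218.10000610351562], [480.79998779296875, 226.3000030517578]]Traceback (most recent call last):
  File "<stdin>", line 10, in <module>
  File "<stdin>", line 9, in dark
ValueError: max() iterable argument is empty
```

```bash
python3 - <<'E'
from h import *
t=snapshot('top');sc=snapshot('scene');sc['frame']=cv2.imread('pics/scene0.png');t['frame']=cv2.imread('pics/top0.png')
h=cv2.cvtColor(sc['frame'],cv2.COLOR_BGR2HSV)
m=np.zeros((480,640),np.uint8);m[132:178,218:256]=h[132:178,218:256,2]<80
b,l=blobs(sc,m,40)
for i,st,c in b: print(st,c.round(1))
if b:
    c=max(b,key=lambda x:x[1][4])[2]; p,e=tri(t,(480,209.3),sc,c); print('paddle',p.round(4),e)
for q in ((472,196.5),(480,209.3),(487.6,222.2)): print(q,cast(t,*q,.19).round(4))
# pedestal cheek tops in the top view
f=t['frame'];c2=cv2.resize(f[150:235,410:520],None,fx=4,fy=4,interpolation=2);c3=cv2.resize(sc['frame'][130:250,180:265],None,fx=4,fy=4,interpolation=2)
o=np.zeros((480,790,3),np.uint8);o[:340,:440]=c2;o[:480,450:790]=c3;cv2.imwrite('pics/p6.png',o)
E
```

```text
[233, 144, 17, 21, 60] [241.4 154.3]
paddle [ 0.5747 -0.3773  0.1778] 0.015605185045666391
(472, 196.5) [ 0.6087 -0.3608  0.19  ]
(480, 209.3) [ 0.5792 -0.3779  0.19  ]
(487.6, 222.2) [ 0.5497 -0.3941  0.19  ]
```

View pics/p6.png

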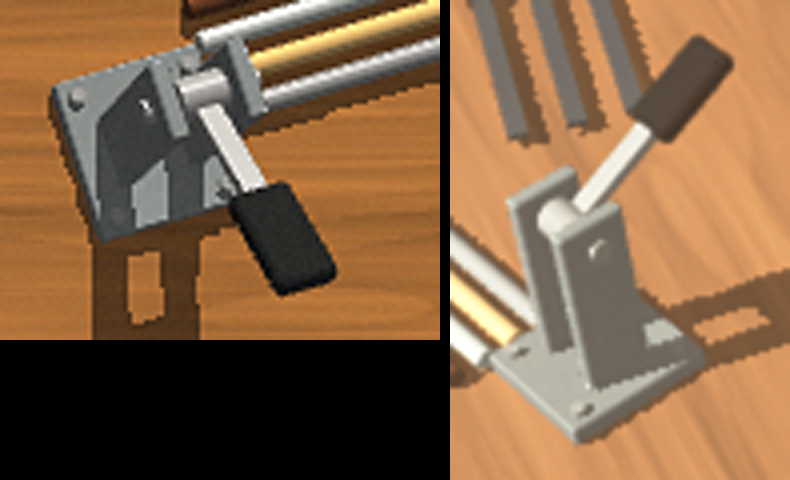

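```bash
python3 - <<'E'
from h import *
t=snapshot('top');sc=snapshot('scene')
for z in(.13,.142): print('barrel top',cast(t,460.75,172.5,z).round(4))
print('barrel tri',tri(t,(460.75,172.5),sc,(207.5,184.2)),'paddle tri',tri(t,(480,209),sc,(238.3,152)))
plan(((.568,-.384,.255),119.5,0))
E
```

```text
barrel top [ 0.6803 -0.3542  0.13  ]
barrel top [ 0.6772 -0.3507  0.142 ]
barrel tri (array([ 0.67708148, -0.35149264,  0.13544308]), np.float64(0.00399872566682525)) paddle tri (array([ 0.57773766, -0.37760862,  0.18469631]), np.float64(0.007197327128013491))
[-5, 0, -56, -2.2, 0]
[-5, 3, -56, -2.2, 0]
[-5, 5, -56, -2.2, 0]
[-5, 7, -56, -2.2, 0]
[-5, 9, -55, -2.2, 0]
[-5, 11, -55, -2.2, 0]
[-5, 13, -54, -2.2, 0]
[-5, 15, -54, -2.2, 0]
[-5, 17, -53, -2.2, 0]
[-5, 19, -53, -2.2, 0]
[-5, 21, -52, -2.2, 0]
--
joint6 -132 start [0.518 0.232 0.219]
```

arm_command(
  commands=[-5, 0, -56, -1, 0, -5, 3, -56, -1, 0, -5, 4, -56, -1, 0, -5, 5, -56, -1, 0, -5, 6, -55, -1, 0],
)

```text
clock: 18.92
tool_pos: [0.5383, -0.047, 0.2327]
orientation: [-81.0, 82.7, 20.7]
force: [1.2, 0.5, 0.2]
opening: 0.0003
```

```bash
python3 -c "
from h import *
o,p,R=tool();print(p,o['opening'],R[:,0].round(3),o['clock']);plan(((.566,-.384,.25),107,0))"
```

```text
[ 0.53826846 -0.04702333  0.23269885] 0.0002778971855864435 [ 0.119  0.045 -0.992] 18.925
[-5, 6, -56, -0.9, 0]
[-5, 7, -56, -0.9, 0]
[-5, 8, -56, -0.9, 0]
[-5, 9, -55, -0.9, 0]
[-5, 10, -55, -0.9, 0]
[-5, 11, -55, -0.9, 0]
--
joint6 -93 start [ 0.538 -0.047  0.233]
```

arm_command(
  commands=[-9, 6, -56, -0.9, 0, -8, 7, -56, -0.9, 0, -8, 8, -56, -0.9, 0, -8, 9, -55, -0.9, 0, -5, 10, -45, -0.9, 0],
)

```text
clock: 19.55
tool_pos: [0.5622, -0.3241, 0.2606]
orientation: [-85.5, 82.8, 21.3]
force: [0.2, 1.0, -0.2]
opening: 0.0003
```

```bash
python3 -c "
from h import *
o,p,R=tool();print(p,o['opening'],R[:,0].round(3),o['clock']);plan(((.566,-.384,.22),107,0))"
```

```text
[ 0.56219009 -0.32410979  0.26062648] 0.000298600078277438 [ 0.117  0.046 -0.992] 19.55
[19, 9, -29, -0.1, 0]
[19, 9, -29, -0.1, 0]
--
joint6 -56 start [ 0.562 -0.324  0.261]
```

arm_command(
  commands=[8, 9, -28, 0, 0, 18, 6, -20, 0, 0, 0, 0, 0, 0, 0],
)

```text
clock: 19.92
tool_pos: [0.5665, -0.3761, 0.2281]
orientation: [-84.4, 82.9, 22.3]
force: [0.4, 0.0, -0.2]
opening: 0.0002
```

```bash
python3 -c "
from h import *
o,p,R=tool();print(p,o['force'],R.round(3),o['clock'])
t=snapshot('top');s=snapshot('wrist');sc=snapshot('scene');print('tip px scene',proj(sc,p))
cv2.imwrite('pics/p7.png',np.hstack([cv2.resize(s['frame'],(440,330)),cv2.resize(sc['frame'][110:250,160:310],(354,330))]))
plan(((.566,-.384,.195),107,0))"
```

```text
[ 0.56648285 -0.37613725  0.22806234] [ 0.37340892  0.02492839 -0.24859103] [[ 0.114 -0.951 -0.289]
 [ 0.047 -0.285  0.957]
 [-0.992 -0.123  0.012]] 19.925
tip px scene [239.14496251 137.03962014]
[36, 8, -8, -0.2, 0]
--
joint6 -51 start [ 0.567 -0.375  0.231]
```

View pics/p7.png

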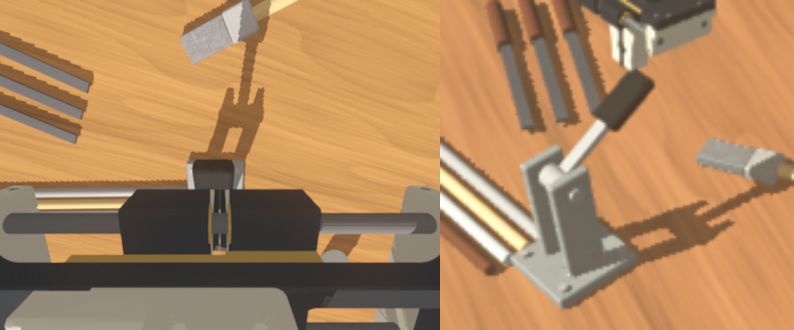

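Wrist view: the paddle end is at (188-243,175), centred under the closed fingers (x=219), and the scene view agrees. I press down in small steps.

arm_command(
  commands=[14, 2, -3, 0, 0, 8, 1, 0, 0, 0, 6, 1, 0, 0, 0],
)

```text
clock: 20.45
tool_pos: [0.569, -0.3765, 0.2034]
orientation: [-87.0, 82.6, 20.0]
force: [-0.1, -0.7, 1.8]
opening: 0.0006
```

arm_command(
  commands=[8, 1, 0, 0, 0, 8, 1, 0, 0, 0, 0, 0, 0, 0, 0],
)

```text
clock: 20.82
tool_pos: [0.5693, -0.3766, 0.1871]
orientation: [-87.7, 82.6, 19.3]
force: [0.1, 0.5, 1.9]
opening: 0.0004
```

```bash
python3 -c "
from h import *
o,p,R=tool();print(p,o['force'])
sc=snapshot('scene');f0=cv2.imread('pics/scene0.png')
for nm,f in(('0',f0),('now',sc['frame'])):
    h=cv2.cvtColor(f,cv2.COLOR_BGR2HSV);m=np.zeros((480,640),np.uint8);m[132:190,214:262]=h[132:190,214:262,2]<80
    print(nm,[(st,c.round(1)) for i,st,c in blobs(sc,m,15)[0]])
u=np.array([-.956,-.292,0]);P=np.array([.674,-.351,.13])
for a in(.5,.4,.3,.2,0): print(a,[proj(sc,P+d*(u*np.cos(a)+np.array([0,0,np.sin(a)]))).round(1).tolist() for d in(.08,.115,.15)])
print('tip',proj(sc,p).round(1),get_obs()['force'])
r=sc['frame'][130:185:5,210:262:3,2];print(r)"
```

```text
[ 0.56933917 -0.37664811  0.18706111] [0.06653582 0.45474542 1.89363141]
0 [([233, 144, 17, 21, 60], array([241.4, 154.3]))]
now [([252, 132, 10, 6, 27], array([257. , 134.4])), ([234, 149, 19, 18, 64], array([243. , 157.5]))]
0.5 [[228.0, 161.3], [236.6, 150.8], [245.2, 140.4]]
0.4 [[229.5, 162.9], [238.6, 153.1], [247.7, 143.5]]
0.3 [[230.7, 164.6], [240.3, 155.7], [249.9, 146.9]]
0.2 [[231.7, 166.6], [241.7, 158.6], [251.6, 150.7]]
0 [[233.0, 171.0], [243.4, 164.9], [253.6, 159.0]]
tip [240.  150.1] [0.51147046 0.52288934 3.02413384]
[[204 217 116 118 123 220  97  85  87  77  96  74 171  83  83  83  87  84]
 [127 215 169 118 121 124 218 219 168  69 124 168 128 142  84  71  72 104]
 [120 220 223 117 117 121 213 211 251 147 253 176 137 255 226 141 141 141]
 [123 120 221 181 118 124 131 221 243 164 255 143 140 228 143 141 148 207]
 [120 122 214 222 121 120 126 215 219 107 255 141 144  83  68 215 213 208]
 [121 122 120 221 211 121 124  99  85  85  85  82  70 140 219 223 215 218]
 [105  95 120 206 219 219  91  86  86  86  73  81 221 223 222 215 224 219]
 [194 216 218 215 214 220 238 221  79  68 212 224 224 220 223 213 218 222]
 [198 197 213 217 238 238 119 212 221 226 226 223 225 226 222 212 211 219]
 [107 201 235 237 163 176 206 226 225 220 223 225 224 227 228 220 205 214]
 [143 240 229 145 205 214 211 206 227 224 220 220 224 226 227 229 218 207]]
```

The handle is moving: its blob shifted by (1.6,3.2) px, about 0.12 rad, which matches the tip height. Continuing.

arm_command(
  commands=[10, 1, 0, 0, 0, 10, 1, 0, 0, 0, 10, 1, 0, 0, 0],
)

```text
clock: 21.25
tool_pos: [0.5705, -0.3773, 0.1588]
orientation: [-89.0, 82.5, 18.1]
force: [-3.1, -1.0, 5.9]
opening: 0.0005
```

```bash
python3 -c "
from h import *
o,p,R=tool();print(p,o['force'],R.round(3))"
```

```text
[ 0.57051822 -0.3772817   0.15875169] [-3.12620943 -1.00617277  5.89098777] [[ 0.124 -0.948 -0.294]
 [ 0.041 -0.291  0.956]
 [-0.991 -0.131  0.002]]
```

arm_command(
  commands=[8, 1, 0, 0, 0, 7, 1, 0, 0, 0, 3, 0, 0, 0, 0],
)

```text
clock: 21.62
tool_pos: [0.5686, -0.3779, 0.1396]
orientation: [-88.6, 82.7, 18.4]
force: [-2.6, 0.4, 6.3]
opening: 0.0005
```

arm_command(
  commands=[0, 0, 0, 0, 0],
)

```text
clock: 21.75
tool_pos: [0.5684, -0.378, 0.1394]
orientation: [-88.6, 82.7, 18.5]
force: [-1.3, 0.4, 5.6]
opening: 0.0004
```

```bash
python3 -c "
from h import *
o,p,R=tool();print(p,o['force'],o['qvel'].round(2))
sc=snapshot('scene');f=sc['frame'];h=cv2.cvtColor(f,cv2.COLOR_BGR2HSV);f0=cv2.imread('pics/scene0.png');h0=cv2.cvtColor(f0,cv2.COLOR_BGR2HSV)
# whole paddle: dark-brown low-V pixels, threshold 110
for hh in(h0,h):
    m=np.zeros((480,640),np.uint8);m[138:182,222:264]=(hh[138:182,222:264,2]<110)&1
    for i,st,c in blobs(sc,m,40)[0]: print(st,c.round(1))
u=np.array([-.956,-.292,0]);P=np.array([.674,-.351,.13])
for a in(.5,.1,0,-.1): print(a,[proj(sc,P+d*(u*np.cos(a)+np.array([0,0,np.sin(a)]))).round(1).tolist() for d in(.08,.115,.15)])
print('paddle bottom corner px level',[proj(sc,P+d*u+[0,0,-.008]).round(1).tolist() for d in(.08,.15)])
for k in range(4):
    snapshot('scene');o=get_obs();print(o['clock'],o['tool_pos'].round(4),o['force'].round(1))"
```

```text
[ 0.56841061 -0.37802196  0.13939559] [-1.27955247  0.43253503  5.55248268] [-0.08 -0.07 -0.12 -0.01 -0.14  0.07]
[225, 139, 26, 26, 325] [237.5 151.8]
[223, 138, 41, 16, 411] [246.4 143.9]
[232, 163, 26, 13, 153] [242.9 168.4]
0.5 [[228.0, 161.3], [236.6, 150.8], [245.2, 140.4]]
0.1 [[232.4, 168.7], [242.7, 161.6], [252.8, 154.7]]
0 [[233.0, 171.0], [243.4, 164.9], [253.6, 159.0]]
-0.1 [[233.2, 173.3], [243.7, 168.3], [254.0, 163.4]]
paddle bottom corner px level [[233.4, 173.3], [253.9, 161.3]]
21.85 [ 0.5685 -0.378   0.1396] [-1.8  0.1  5.7]
21.9 [ 0.5685 -0.378   0.1397] [-2.5 -0.3  6.4]
21.95 [ 0.5685 -0.3779  0.1397] [-2.3  0.8  5.9]
22.0 [ 0.5685 -0.378   0.1397] [-1.4  0.7  6. ]
```

```bash
python3 -c "
from h import *
sc=snapshot('scene')
f0=cv2.imread('pics/scene0.png');h=[cv2.cvtColor(f,cv2.COLOR_BGR2HSV)[...,2] for f in(f0,sc['frame'])]
for hh in h:
    m=np.zeros((480,640),np.uint8);m[125:190,222:266]=hh[125:190,222:266]<110
    for i,st,c in blobs(sc,m,40)[0]: print('x',st[0],st[0]+st[2]-1,'y',st[1],st[1]+st[3]-1,c.round(1))
u=np.array([-.956,-.292,0]);v=np.array([.292,-.956,0]);P=np.array([.674,-.351,.13]);z=np.array([0,0,1])
for a in(.5,.3,.2,.1,0,-.1):
    e=u*np.cos(a)+z*np.sin(a);n=-u*np.sin(a)+z*np.cos(a)
    q=np.array([proj(sc,P+d*e+w*v+t*n) for d in(.08,.15) for w in(-.018,.018) for t in(-.008,.008)])
    print(a,'x',q[:,0].min().round(1),q[:,0].max().round(1),'y',q[:,1].min().round(1),q[:,1].max().round(1))
b=h[1]
for y in range(156,182): print(y,b[y,226:264:2])
"
```

```text
x 225 250 y 139 164 [237.5 151.8]
x 222 265 y 125 153 [246.3 139.4]
x 232 257 y 162 175 [242.9 168.3]
0.5 x 222.2 251.0 y 135.8 166.0
0.3 x 225.3 255.2 y 142.0 169.7
0.2 x 226.6 256.6 y 145.6 171.8
0.1 x 227.6 257.6 y 149.4 174.1
0 x 228.4 258.1 y 153.6 176.5
-0.1 x 228.9 258.2 y 157.9 179.0
156 [118 114 130 136 225 236 249  98 255 255 138 139 151 255 242 138 142 142
 143]
157 [100  93 129 125 219 236 248  96 255 255 137 139 143 254 192  99 138 143
 142]
158 [148 107 124 136 220 236 255  94 255 255 137 141 140 255 153  92 139 142
 142]
159 [216 135 136 219 228 234 255 107 238 248 137 140 139 255 147 116 143 141
 151]
160 [223 224 222 230 230 234 255 112 254 236 138 141 140 255 148 140 142 150
 210]
161 [220 227 228 229 230 229 255 131 255 219 138 142 142 220 149 141 145 209
 222]
162 [218 224 228 228 229 227 255 134 255 206 139 140 144 219 148 113 142 224
 222]
163 [218 220 226 228 231 174 174 121 255 203 139 142 140 131 112  77 136 224
 221]
164 [218 217 225 228 229 107  93  96 255 224 140 145 137  76  76  67 125 224
 220]
165 [219 216 224 224 130  79  79  88 255 228 143 139  88  69
[... 650 characters left out ...]
22 229 230 230 221 205 212 215
 219]
174 [219 219 222 162 116 119  73  65 144 226 226 227 230 229 225 205 210 213
 219]
175 [220 216 174 120 130 211  94  95 211 230 225 225 230 229 230 209 207 213
 219]
176 [218 181 124 132 215 230 177 207 223 227 227 224 228 230 231 215 204 213
 216]
177 [190 129 121 216 229 228 222 219 223 224 228 224 226 231 230 220 204 211
 215]
178 [135 121 158 227 229 225 227 219 222 222 230 225 226 230 229 225 208 209
 214]
179 [119 156 200 223 228 225 226 219 219 220 228 228 225 230 231 229 213 207
 213]
180 [160 207 205 220 228 225 226 221 215 220 225 230 225 228 232 229 218 207
 212]
181 [209 215 206 214 227 226 225 224 216 220 222 231 225 227 232 231 223 211
 209]
```

```bash
python3 -c "
from h import *
o=get_obs();print(o['clock'],o['tool_pos'].round(4),o['force'].round(1));print(close_job())"
```

```text
22.05 [ 0.5685 -0.378   0.1397] [-2.8  0.8  5.9]
the job is handed in; nothing more can be done
None
```

I put the link in the square tub and both collars in the round tub, then pressed the paddle down to level and handed in at 22 s still holding it.

**Tubs:** The picture taken after the last drop shows the link lying in the square tub and both collars in the round tub. The second collar is leaning on the first.

**Handle:** The fingertip was steady at z = 139.7 mm, where 138–139 mm is level. The paddle's outline in the scene camera matched a level handle to about 0.05 rad.

**What went less well:**
- While re-gripping the link I touched the bench, and the wrist force read 114 N, just under the 120 N limit. I backed off at once. I only saw the reading at the end of that move, so the peak could have been higher.
- The push force at level read about 6 N, where about 8 N was stated. I relied on the height and the image instead.
- The tool tilted slowly to about 7°. I could not correct this with the available moves, and it did no visible harm.
- The tool was never moved near the jar, the spray can or the brush. The last views that showed the spray can and the brush had them standing as before. I made no final check of the jar.

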